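# Set the ratchet to tighten, draw the bench mould shut and park its handle

### The arm

A 7-joint arm with a two-finger parallel gripper is mounted at the origin on a cart in front of the work surface, level with it; the furniture and walls round the work are solid. World frame = base frame: x ahead of the robot, y to its left, z up, the work surface at z = 0. Lengths are in m, angles in rad, forces in N, time in s.
With the tool pointing down it reaches from about 0.425 to 0.925 m from the base axis. Payload 6.8 kg.
Tool frame: the origin (TCP) lies midway between the tips of the shut fingers; the grasp point (between the pads) lies 19 mm behind it; y points along the fingers, z is the direction in which the jaws open and shut, and the axes are right-handed (so a half turn about y gives the same grasp; the last joint's range is limited). The gripper opens to 85 mm and grips with 20 to 120 N. Pads are 22 mm wide; open, the fingers measure 114 mm over their backs; the gripper's body (76 mm by 85 mm) begins 54 mm behind the grasp point. The pads swing forward as they close: fully open they stand 13 mm farther back than shut.
Start: joints at [-1.417, 0.477, 0.022, 1.555, -0.011, 1.109, -0.083], TCP at [0.175, 0.652, 0.231] pointing down, gripper open.
Joint ranges: [-2.96, 2.96], [-0.34, 2.1], [-1.41, 1.46], [0.24, 2.44], [-1.37, 4.51], [0.17, 1.92], [-2.96, 2.96]. Speed limits (rad/s): [2.39, 2.39, 3.14, 3.14, 3.14, 3.14, 3.14].

### API

Orientations are given as a unit quaternion [w, x, y, z].
In Python, from station import bot gives the robot as it stands. The module is installed in compiled form; this text tells all that it offers.
- The arm moves only by the shell command python3 -m crank 'ROWS' [FORCE]. ROWS is JSON, a list of rows, each an object with "linear": the shift along the tool's x, y, z in m, a list of three; "dr": the turn, a rotation vector about the tool's x, y, z in degrees, a list of three; "hand": the gripper command: -1 is shut, 1 is fully open, values between are in proportion. A call has 1 to 10 rows; each row is the pose to reach, as a shift and turn from the pose commanded when the call began, along the tool's axes at that moment; what a row does not reach only later rows make up. A row lasts 1/12 s, in which the tool goes at most 41.7 mm and 7.16 degrees, less where a joint would pass 70% of its speed; a pose out of reach is approached as far as the arm can. A call with a gripper value outside its range is refused whole. The fingers move at their own pace and stop on an object; FORCE is the grip in N (left out, the last holds). Time passes only in rows, so rows that repeat a pose let the fingers close. It gives the time, the measured TCP pose, the force and the opening at its end, in the units of the state.
- bot.get_obs(): the state, without advancing time (a new reading comes with each control period).
- bot.read_camera(name): name is "side" or "top" or "wrist"; returns the picture (384x512x3 uint8, blue, green, red); there is no depth.
- bot.camera_params(name): a dict with "K" (3x3 intrinsics, pixels), "k1" (the pictures are not rectified: a ray, as slopes to the right and down, at radius r is drawn at 1 + k1 r^2 times it, then the intrinsics apply), "R" (3x3) and "t" (3): a world point X has camera coordinates R X + t; the wrist camera has in their place "hand_eye" (4x4, takes a point from camera to tool coordinates, whose origin is the TCP and whose axes are the tool frame's). Camera axes: x right, y down, z forward; pixel columns grow to the right and rows downward; lengths in m; the calibration is good to about 2 mm. A picture is of the moment at which its call begins: read the wrist's pose just before it. camera_params takes no time and is no camera call.
- bot.hand_in(): hands the job in, once; it reports no verdict.
Trained networks look in the newest picture that a camera, given by its name, has taken for a name from the list of things; names that differ only in an ending like _2 or _b are one class to them, and where a whole thing is asked for, a point or a joint stands for the part that bears it (a point fixed in the world has none). Each returns a list of dicts, best first, with "score" (0 to 1); they miss things now and then, are a little off and sometimes report something else, mostly with a low value. They report only what shows in the picture. A call takes as long as a camera call.
- bot.search_frame(camera, target): "extent" ([left, top, right, bottom] in pixels, round what is visible of it).
- bot.cut_out(camera, target): "pixels" (384x512 bool, what is visible of it) and "extent" ([left, top, right, bottom] in pixels, round what is visible of it).
- bot.place_of(camera, target): "xy" ([column, row] in pixels: a listed point, or the origin of a listed thing).
The state is a dict: "t": time; "q": joint angles; "joint_vel": joint speeds; "joint_torque": joint torques, N m; "eef_pos": TCP position; "tool_rot": TCP orientation; "contact_force": force on the tool from outside, world axes, zero at the start; "torque": the same for the moment, N m; "gripper_width": opening from 0.0 (shut) to 1.0 (fully open).
Only numpy, scipy, OpenCV 4.12 (cv2) and the standard library are available. Lean on these libraries where they do the work, as an engineer would, in place of code of your own. Each camera call takes 0.05 s, during which the arm holds its last target. There are 200 camera calls.

### The job

Close the aluminium bench mould: its ratchet is still set to unscrew, so first flip the red pawl lever on the ratchet head over to its other side, then pump the black-gripped handle back and forth until the lid is drawn right down onto the body and the handle goes firm. Then swing the handle away from the red lever's side, where the ratchet runs free, and press it into the spring clip on the mould's side until it snaps in, and leave it parked there. Do not disturb the cup, the tape roll or the half-round former standing nearby.

Things in the scene. Friction and masses are not known exactly. Their poses are not given: they have to be found in the camera images.
- mould: Two-part aluminium mould fixed to the bench, flange 124 x 204 mm, on rubber feet. Origin under its centre at bench height (z = 0); x points to its back, y to its left. Body half ends 64 mm up; above it the lid (110 x 190 x 20 mm). An upright draw screw at x = y = 0 carries a reversible ratchet with handle. Steel pillars 14 mm thick, tops 108 mm up, stand at (-44, +69) and (-25, -78) mm.
- body_rim (a point): Middle of the front upper edge of the mould's body half, 55 mm in front of the screw axis, 64 mm above the bench. Axes as the mould's.
- lid_rim (a point): Middle of the front lower edge of the lid: 3.5 to 6.5 mm above body_rim at the start, level with it when shut (metal on metal, a hard stop). Turning the screw clockwise lowers the lid 2 mm per rad, anticlockwise raises it. Ratchet and handle go down with the lid.
- ratchet_axis (a point): Point on the upright screw axis at the height of the handle's centre line: 98 mm above the bench when the mould is shut, 3.5 to 6.5 mm more at the start. The handle swings about this vertical axis.
- grip (a point): Centre of the handle's black rubber grip, 170 mm from the screw axis, on the handle's centre line. The handle is level and straight: steel shank 18 mm thick from 66 to 125 mm off the axis, round grip 24 to 26 mm thick from 125 to 215 mm. Only the bench lies under the grip. The point's x axis points along the handle towards the screw.
- handle (a joint): Handle angle, rad: 0 straight out of the mould's front (-x), positive clockwise from above; at h it points along (-cos h, sin h) in mould axes. Stops: +0.80 (left pillar), -1.00 (in clip). Starts within 0.45 of 0. Free way 1 to 3 N at the grip, driving 4 to 5 N; stays where left. 18 teeth: up to 0.35 rad of a driving stroke is lost. Lid home: a hard stop at any angle. Self-locking screw.
- pawl_lever (a joint): Red lever's angle to the handle, rad: 0 in line over the shank, positive clockwise from above; stops at -0.45 and +0.45, spring detent between. Negative (tab right of the handle): drives anticlockwise, opens. Positive (tab left): drives clockwise, closes; other way free. Starts near -0.43. Takes 4 to 5 N at the tab; the same push swings an unheld handle freely clockwise, often to its stop.
- lever_tab (a point): Centre of the red lever's upright thumb tab: 16 mm along the lever, 9 mm thick across it, from 18 mm below to 10 mm above this point; its foot clears the shank's top by 6 mm. 33 mm above the handle's centre line. The lever pivots on the handle's centre line 60 mm from the screw axis and points outwards; tab 50 mm from the pivot. The point's x axis points to the pivot.
- clip (a point): Where the shank's centre lies when held in the spring clip: 115 mm from the screw axis, 98 mm up, handle at -1.00. Two sprung steel fingers with rollers, one above the other, 17 mm wide along the handle, on a dark post at the mould's front right corner, top 114 mm up, mouth to the handle. They touch it from about -0.86 rad, need about 7 N at the grip, and past -0.93 pull it in and hold it.
- resin_cup: Small white paper mixing cup, 57 mm across and 52 mm tall, standing loose on the side bench in front and to the right of the mould. Origin at the centre of its underside.
- release_tape: Small white roll of release tape lying flat, 68 mm across, 19 mm high, loose on the side bench to the right of the mould. Origin at the centre of its underside.
- half_former: Half-round cream former block, 30 x 60 x 32 mm, standing loose on its flat side on the bench in front and to the left of the mould. Origin at the centre of its underside.

How it is judged:
On the way, in this order (a step that is already met when the one before it is completed fails the run):
1. the red pawl lever is flipped over to the closing side (tab on the left of the handle) (value of joint pawl_lever above 0.3 rad), for 0.2 s.
2. the lid is drawn down onto the body (gap under 0.4 mm) (z of lid_rim in the frame of body_rim below 0.0004 m), for 0.2 s.
At the end, for the whole second after the job is handed in: The lid is down on the body (gap under 0.4 mm), the red lever is on the closing side (beyond 0.3 rad), the handle rests snapped into its clip (handle angle below -0.96 rad), and cup, tape roll and former stand within 30 mm of where they were, the cup upright (z of lid_rim in the frame of body_rim below 0.0004 m and value of joint pawl_lever above 0.3 rad and value of joint handle below -0.96 rad and velocity of joint handle between -0.05 and 0.05 rad/s and distance of each of resin_cup, release_tape, half_former from where it was at the start of the episode below 0.03 m and angle between resin_cup's own z axis and vertical below 0.3 rad); the robot touches nothing.
It fails at once if the mould is screwed open instead: lid more than 8.5 mm above the body (z of lid_rim in the frame of body_rim above 0.0085 m).
It fails at once if the cup is knocked over (angle between resin_cup's own z axis and vertical above 0.6 rad).
It fails at once if a bystander is shoved away (distance of any of resin_cup, release_tape, half_former from where it was at the start of the episode above 0.05 m).
It also fails if it takes over 72 s, if anything falls off the work surface, if the arm or the gripper's body presses on something with over 40 N, if the wrist force passes 120 N, or if a joint passes its speed limit or range.

## Working session

There is one attempt and no reset: what is moved stays moved. The work goes in short steps, Python scripts to look and compute and a shell command to move; the robot and the scene stay as the last step left them, time stands still between calls to the robot, and variables do not carry over. Pictures are saved under pics/ and viewed, about 8 in all and at most 12, crops included, and the job is handed in when it is done.

```bash
mkdir -p pics
cat > h.py <<'E'
import numpy as np,cv2
from station import bot
from scipy.spatial.transform import Rotation as Rn
def pose():
    o=bot.get_obs();q=o['tool_rot'];return np.array(o['eef_pos']),Rn.from_quat([q[1],q[2],q[3],q[0]]).as_matrix(),o
def cam(n):
    p=bot.camera_params(n);K=np.array(p['K'])
    if 'hand_eye' in p:
        e,R,_=pose();T=np.eye(4);T[:3,:3]=R;T[:3,3]=e;M=T@np.array(p['hand_eye']);Rc=M[:3,:3].T;t=-Rc@M[:3,3]
    else: Rc=np.array(p['R']);t=np.array(p['t'])
    return K,p['k1'],Rc,t
def ray(c,uv):
    K,k1,R,t=c
    d=np.array([(uv[0]-K[0,2])/K[0,0],(uv[1]-K[1,2])/K[1,1]]);s=d.copy()
    for _ in range(20): s=d/(1+k1*(s@s))
    return -R.T@t,R.T@np.array([s[0],s[1],1])
def atz(c,uv,z):
    o,d=ray(c,uv);return o+d*(z-o[2])/d[2]
def proj(c,X):
    K,k1,R,t=c;x=R@np.asarray(X)+t;s=x[:2]/x[2];s=s*(1+k1*(s@s));return K[:2,:2]@s+K[:2,2]
E
python3 - <<'E'
from h import *
np.set_printoptions(precision=4,suppress=True)
e,R,o=pose();print(e,R,o['t'],o['gripper_width'],o['contact_force'])
for n in ['top','side']:
    im=bot.read_camera(n);cv2.imwrite(f'pics/{n}0.png',im);c=cam(n);print(n,'campos',-c[2].T@c[3])
    for t,z in [('ratchet_axis',.103),('grip',.103),('lever_tab',.136),('clip',.098),('body_rim',.064),('lid_rim',.069),('mould',0),('resin_cup',0),('release_tape',0),('half_former',0)]:
        for r in bot.place_of(n,t)[:1]: print(t,r['xy'],round(r['score'],2),atz(c,r['xy'],z))
a=cv2.imread('pics/top0.png');b=cv2.imread('pics/side0.png')
cv2.imwrite('pics/both.png',cv2.resize(np.vstack([a,b]),(450,600)) if 0 else cv2.resize(np.hstack([a,b]),(800,300)))
E
```

```text
[0.1745 0.6514 0.2303] [[ 0.9659 -0.0003  0.2588]
 [-0.2588 -0.0018  0.9659]
 [ 0.0001 -1.     -0.0018]] 0.0 0.9981953455140982 [-0.112   0.5986  1.0291]
top campos [ 0.4542 -0.0698  1.1266]
ratchet_axis [247.6, 172.3] 0.58 [ 0.5962 -0.0344  0.103 ]
grip [184.3, 245.7] 0.66 [0.4047 0.1286 0.103 ]
lever_tab [259.5, 211.5] 0.66 [ 0.4921 -0.0659  0.136 ]
clip [293.8, 188.8] 0.75 [ 0.5532 -0.1556  0.098 ]
body_rim [255.2, 197.9] 0.89 [ 0.5317 -0.0539  0.064 ]
lid_rim [253.2, 193.9] 0.98 [ 0.5421 -0.0486  0.069 ]
mould [252.4, 180.7] 0.96 [ 0.586  -0.0448  0.    ]
resin_cup [321.3, 218.4] 0.9 [ 0.478  -0.2414  0.    ]
release_tape [256.0, 191.8] 0.72 [ 0.5539 -0.0552  0.    ]
half_former [180.3, 246.2] 0.58 [0.3983 0.1599 0.    ]
side campos [ 0.1856 -0.9398  0.4687]
ratchet_axis [284.5, 175.3] 0.97 [ 0.6053 -0.0308  0.103 ]
grip [206.0, 186.3] 0.91 [ 0.4233 -0.0441  0.103 ]
lever_tab [238.1, 174.4] 0.61 [ 0.48   -0.0811  0.136 ]
clip [281.6, 203.0] 0.63 [ 0.5427 -0.1594  0.098 ]
body_rim [260.4, 199.4] 0.57 [ 0.5396 -0.0563  0.064 ]
lid_rim [260.1, 198.1] 0.69 [ 0.5372 -0.0605  0.069 ]
mould [278.3, 222.6] 0.65 [ 0.5862 -0.052   0.    ]
resin_cup [261.6, 270.4] 0.87 [ 0.477  -0.2296  0.    ]
release_tape [357.6, 262.3] 0.63 [ 0.6633 -0.2623  0.    ]
half_former [177.2, 201.4] 0.87 [ 0.3968  0.1319 -0.    ]
```

View pics/both.png

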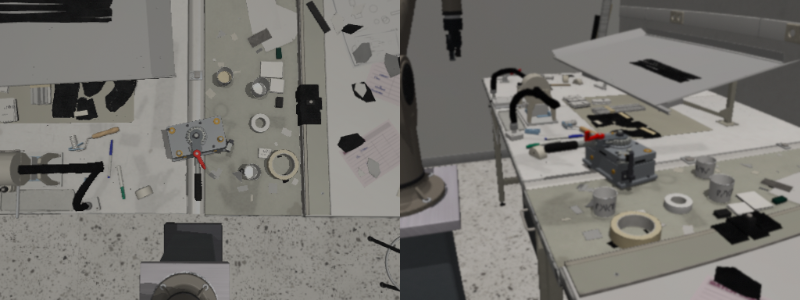

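Run:
```python
import cv2
a=cv2.imread('pics/top0.png')[130:290,140:370]
cv2.imwrite('pics/topc.png',cv2.resize(a,None,fx=3.4,fy=3.4,interpolation=cv2.INTER_CUBIC))
```

```text
(no output)
```

View pics/topc.png

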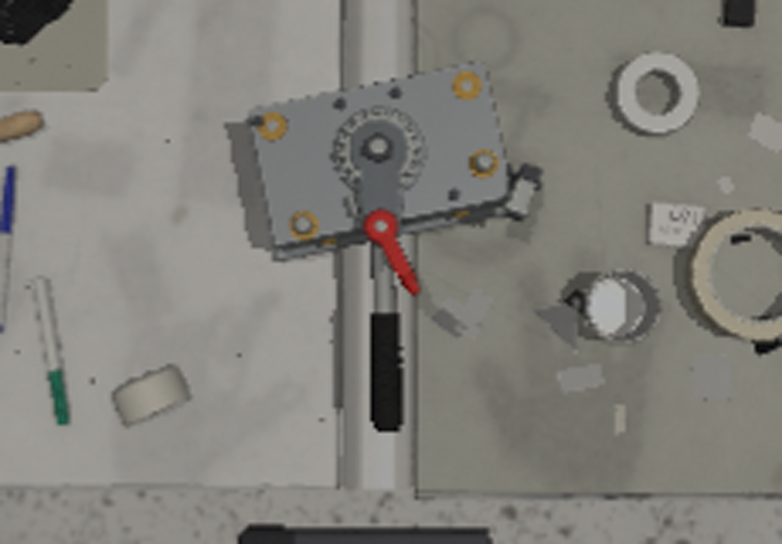

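The top view shows the handle pointing at the robot, with the red lever tab to its right (about pixel 262,215), the clip at the right corner, the former at the left and the cup at the right. I'll compute the poses next.

```bash
cat >> h.py <<'E'
np.set_printoptions(precision=4,suppress=True)
E
python3 - <<'E'
from h import *
c=cam('top');f=lambda u,v:(140+u/3.4,130+v/3.4)
S=atz(c,f(378,147),.125)
P=atz(c,f(380,227),.125);G=atz(c,f(386,372),.115);T=atz(c,f(416,289),.146)
L=atz(c,f(304,223),.108);Rr=atz(c,f(484,162),.108)
for n,X in zip('SPGTLR',[S,P,G,T,L,Rr]): print(n,X)
dm=np.array([-25+44,-78-69]);dw=(Rr-L)[:2];yaw=np.arctan2(dw[1],dw[0])-np.arctan2(dm[1],dm[0])
print('yaw',yaw,'len',np.hypot(*dw))
Ry=np.array([[np.cos(yaw),-np.sin(yaw)],[np.sin(yaw),np.cos(yaw)]])
print('org',L[:2]-Ry@[-.044,.069],Rr[:2]-Ry@[-.025,-.078])
g=Ry.T@(G-S)[:2];print('h',np.arctan2(g[1],-g[0]),np.hypot(*g)); print(np.hypot(*(P-S)[:2]),np.hypot(*(T-P)[:2]))
print('cup',atz(c,f(612,305),.05),'tape',atz(c,f(657,93),.019),'former',atz(c,f(152,390),.03),'clip',atz(c,f(525,190),.11))
E
```

```text
S [ 0.5907 -0.0444  0.125 ]
P [ 0.5301 -0.0461  0.125 ]
G [ 0.4217 -0.0507  0.115 ]
T [ 0.483 -0.073  0.146]
L [0.5344 0.0125 0.108 ]
R [ 0.5814 -0.1252  0.108 ]
yaw 0.20061119961990137 len 0.14551350470327248
org [ 0.5913 -0.0464] [ 0.5904 -0.0438]
h 0.1633402337806012 0.16912202414481498
0.06061019853300832 0.05425212431218755
cup [ 0.4734 -0.2302  0.05  ] tape [ 0.6506 -0.2745  0.019 ] former [0.4039 0.1416 0.03  ] clip [ 0.5597 -0.1562  0.11  ]
```

```bash
cat >> h.py <<'E'
S=np.array([.591,-.045]);YAW=.2
def hd(h): f=h-YAW; return np.array([-np.cos(f),np.sin(f)])
def lin(pts,phi):
    "tool-frame rows for world points, tool turned so its z is at clockwise angle phi from world y"
    e,R,o=pose();z=R[:,2];p0=np.arctan2(z[0],z[1])
    print('at',e,'phi0',round(p0,3),'tilt',R[2],'F',o['contact_force'],'w',o['gripper_width'],'t',o['t'],'dry',np.degrees(phi-p0))
    for p in pts: print(p,R.T@(np.array(p)-e))
E
python3 - <<'E'
from h import *
lin([(.45,.3,.22),(.46,-.10,.2),(.46,-.108,.122)],.6)
E
```

```text
at [0.1747 0.652  0.2313] phi0 0.262 tilt [-0. -1. -0.] F [ 0.1775 -0.0405 -0.1774] w 0.9975038597189659 t 1.1 dry 19.374724422849095
(0.45, 0.3, 0.22) [ 0.357   0.0113 -0.2687]
(0.46, -0.1, 0.2) [ 0.4702  0.0313 -0.6525]
(0.46, -0.108, 0.122) [ 0.4723  0.1093 -0.6602]
```

```bash
python3 -m crank '[{"linear":[0.033,0.001,-0.024],"dr":[0,4,0],"hand":-1},{"linear":[0.066,0.002,-0.049],"dr":[0,8,0],"hand":-1},{"linear":[0.098,0.003,-0.074],"dr":[0,12,0],"hand":-1},{"linear":[0.131,0.004,-0.098],"dr":[0,16,0],"hand":-1},{"linear":[0.164,0.005,-0.123],"dr":[0,19.4,0],"hand":-1},{"linear":[0.197,0.006,-0.148],"dr":[0,19.4,0],"hand":-1},{"linear":[0.23,0.007,-0.172],"dr":[0,19.4,0],"hand":-1},{"linear":[0.262,0.008,-0.197],"dr":[0,19.4,0],"hand":-1},{"linear":[0.295,0.009,-0.222],"dr":[0,19.4,0],"hand":-1},{"linear":[0.328,0.01,-0.246],"dr":[0,19.4,0],"hand":-1}]' 30
python3 - <<'E'
from h import *
lin([(.46,-.10,.2),(.46,-.108,.122)],.6)
E
```

```text
t: 1.93
eef_pos: [0.4287, 0.3277, 0.2216]
tool_rot: [0.676, -0.675, 0.209, -0.209]
contact_force: [0.8, 0.2, 0.7]
gripper_width: -0.001
at [0.4287 0.3277 0.2216] phi0 0.6 tilt [-0.0001 -1.      0.0007] F [0.8097 0.1784 0.7322] w -0.0006685784260934098 t 1.9333 dry -0.01709639029960945
(0.46, -0.1, 0.2) [ 0.2674  0.0214 -0.3353]
(0.46, -0.108, 0.122) [ 0.2719  0.0994 -0.342 ]
```

```bash
python3 -m crank '[{"linear":[0.026,0.002,-0.032],"dr":[0,0,0],"hand":-1},{"linear":[0.052,0.004,-0.065],"dr":[0,0,0],"hand":-1},{"linear":[0.078,0.006,-0.098],"dr":[0,0,0],"hand":-1},{"linear":[0.104,0.008,-0.13],"dr":[0,0,0],"hand":-1},{"linear":[0.13,0.01,-0.163],"dr":[0,0,0],"hand":-1},{"linear":[0.156,0.012,-0.195],"dr":[0,0,0],"hand":-1},{"linear":[0.182,0.014,-0.228],"dr":[0,0,0],"hand":-1},{"linear":[0.208,0.016,-0.261],"dr":[0,0,0],"hand":-1},{"linear":[0.234,0.018,-0.293],"dr":[0,0,0],"hand":-1},{"linear":[0.26,0.02,-0.326],"dr":[0,0,0],"hand":-1}]'
python3 - <<'E'
from h import *
lin([(.46,-.108,.2),(.46,-.108,.122)],.6)
c=cam('wrist');im=bot.read_camera('wrist');cv2.imwrite('pics/w1.png',im)
for t,z in [('lever_tab',.136),('grip',.103),('clip',.098)]:
    for r in bot.place_of('wrist',t)[:1]: print(t,r['xy'],round(r['score'],2),atz(c,r['xy'],z))
E
```

```text
t: 2.77
eef_pos: [0.4581, -0.0871, 0.2018]
tool_rot: [0.676, -0.675, 0.209, -0.209]
contact_force: [0.8, -0.0, -0.5]
gripper_width: 0.003
at [ 0.4581 -0.0871  0.2018] phi0 0.6 tilt [ 0.0008 -1.      0.0012] F [ 0.7949 -0.0306 -0.5329] w 0.0026788267186220152 t 2.7667 dry -0.005816752900377298
(0.46, -0.108, 0.2) [ 0.0134  0.0017 -0.0162]
(0.46, -0.108, 0.122) [ 0.0133  0.0797 -0.0163]
lever_tab [302.5, 219.1] 0.59 [ 0.4878 -0.0676  0.136 ]
grip [265.4, 125.9] 0.85 [ 0.421  -0.0535  0.103 ]
clip [254.6, 306.5] 0.88 [ 0.5526 -0.1539  0.098 ]
```

View pics/w1.png

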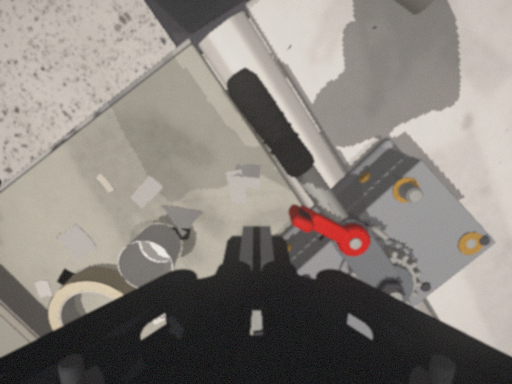

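```bash
python3 -m crank '[{"linear":[0.013,0.01,-0.016],"dr":[0,0,0],"hand":-1},{"linear":[0.013,0.045,-0.016],"dr":[0,0,0],"hand":-1},{"linear":[0.013,0.08,-0.016],"dr":[0,0,0],"hand":-1},{"linear":[0.013,0.08,-0.016],"dr":[0,0,0],"hand":-1}]'
python3 - <<'E'
from h import *
n=np.array([.565,.825])
lin([(*(np.array(p)-.019*n),.122) for p in [(.487,-.069),(.484,-.036),(.4922,-.0026),(.5166,.0323)]],.6)
E
```

```text
t: 3.3
eef_pos: [0.4562, -0.1033, 0.1167]
tool_rot: [-0.675, 0.677, -0.211, 0.205]
contact_force: [-1.4, 0.5, -0.1]
gripper_width: -0.0
at [ 0.4562 -0.1033  0.1167] phi0 0.597 tilt [-0.0081 -1.     -0.0049] F [-1.4205  0.4915 -0.118 ] w -0.00041391973266251074 t 3.3 dry 0.1442385724033251
(np.float64(0.476265), np.float64(-0.084675), 0.122) [ 0.0061 -0.0055  0.0267]
(np.float64(0.473265), np.float64(-0.051675), 0.122) [-0.015  -0.0055  0.0523]
(np.float64(0.48146500000000003), np.float64(-0.018275), 0.122) [-0.027  -0.0055  0.0845]
(np.float64(0.5058649999999999), np.float64(0.016625000000000004), 0.122) [-0.0265 -0.0057  0.1271]
```

```bash
python3 -m crank '[{"linear":[0.0,0.0,0.0],"dr":[0,0,0],"hand":-1},{"linear":[0.0,0.0,0.0],"dr":[0,0,0],"hand":-1},{"linear":[0.0,0.0,0.0],"dr":[0,0,0],"hand":-1}]'
python3 - <<'E'
from h import *
n=np.array([.565,.825])
lin([(*(np.array(p)-.019*n),.122) for p in [(.487,-.069),(.484,-.036),(.4922,-.0026),(.5166,.0323)]],.6)
E
```

```text
t: 3.55
eef_pos: [0.4613, -0.1052, 0.1232]
tool_rot: [0.676, -0.675, 0.208, -0.21]
contact_force: [-0.2, 0.8, -0.2]
gripper_width: 0.001
at [ 0.4613 -0.1052  0.1232] phi0 0.599 tilt [ 0.0025 -1.      0.0021] F [-0.2218  0.8401 -0.2199] w 0.0012791057256202405 t 3.55 dry 0.04569724247536081
(np.float64(0.476265), np.float64(-0.084675), 0.122) [0.0008 0.0013 0.0253]
(np.float64(0.473265), np.float64(-0.051675), 0.122) [-0.0203  0.0013  0.0509]
(np.float64(0.48146500000000003), np.float64(-0.018275), 0.122) [-0.0324  0.0013  0.0831]
(np.float64(0.5058649999999999), np.float64(0.016625000000000004), 0.122) [-0.0319  0.0014  0.1257]
```

```bash
python3 -m crank '[{"linear":[0.001,0.001,0.012],"dr":[0,0,0],"hand":-1},{"linear":[0.0,0.001,0.025],"dr":[0,0,0],"hand":-1},{"linear":[-0.007,0.001,0.033],"dr":[0,0,0],"hand":-1},{"linear":[-0.014,0.001,0.042],"dr":[0,0,0],"hand":-1},{"linear":[-0.02,0.001,0.051],"dr":[0,0,0],"hand":-1},{"linear":[-0.024,0.001,0.06],"dr":[0,0,0],"hand":-1},{"linear":[-0.028,0.001,0.07],"dr":[0,0,0],"hand":-1},{"linear":[-0.032,0.001,0.083],"dr":[0,0,0],"hand":-1},{"linear":[-0.032,0.001,0.09],"dr":[0,0,0],"hand":-1},{"linear":[-0.032,0.001,0.095],"dr":[0,0,0],"hand":-1}]'
python3 - <<'E'
from h import *
n=np.array([.565,.825])
lin([(*(np.array(p)-.019*n),.122) for p in [(.5166,.0323)]],.6)
c=cam('wrist');im=bot.read_camera('wrist');cv2.imwrite('pics/w2.png',im)
for t,z in [('lever_tab',.136),('grip',.103)]:
    for r in bot.place_of('wrist',t)[:1]: print(t,r['xy'],round(r['score'],2),atz(c,r['xy'],z))
E
```

```text
t: 4.38
eef_pos: [0.4875, -0.0079, 0.1204]
tool_rot: [-0.676, 0.676, -0.209, 0.208]
contact_force: [-4.2, -2.9, 1.0]
gripper_width: -0.001
at [ 0.4875 -0.0079  0.1204] phi0 0.598 tilt [-0.0003 -1.     -0.0002] F [-4.1671 -2.8578  0.9652] w -0.0012865687949394705 t 4.3833 dry 0.09501631135217574
(np.float64(0.5058649999999999), np.float64(0.016625000000000004), 0.122) [ 0.0014 -0.0016  0.0306]
lever_tab [297.0, 253.6] 0.7 [0.4955 0.0083 0.136 ]
grip [310.1, 109.0] 0.63 [0.4487 0.0505 0.103 ]
```

View pics/w2.png

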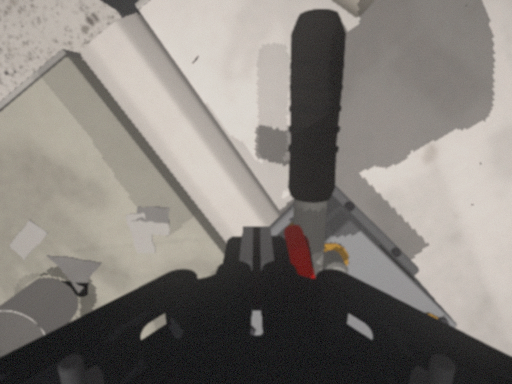

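```bash
python3 -m crank '[{"linear":[0,0,0.004],"dr":[0,0,0],"hand":-1},{"linear":[0,0,0.008],"dr":[0,0,0],"hand":-1},{"linear":[0,0,0.012],"dr":[0,0,0],"hand":-1},{"linear":[0.001,0,0.016],"dr":[0,0,0],"hand":-1},{"linear":[0.001,0,0.02],"dr":[0,0,0],"hand":-1},{"linear":[0.001,0,0.023],"dr":[0,0,0],"hand":-1},{"linear":[0.001,0,0.025],"dr":[0,0,0],"hand":-1}]'
python3 - <<'E'
from h import *
n=np.array([.565,.825])
lin([(*(np.array(p)-.019*n),.122) for p in [(.5166,.0323)]],.6)
c=cam('wrist');im=bot.read_camera('wrist')
cs=cam('side');im=bot.read_camera('side');ct=cam('top');im=bot.read_camera('top')
for nm,k in [('wrist',c),('side',cs),('top',ct)]:
  for t,z in [('lever_tab',.136),('grip',.103)]:
    for r in bot.place_of(nm,t)[:1]: print(nm,t,r['xy'],round(r['score'],2),atz(k,r['xy'],z))
print('exp tab',S+.06*hd(.8)+.05*hd(1.25),S+.06*hd(.8)+.05*hd(.8))
E
```

```text
t: 5.12
eef_pos: [0.5031, 0.0109, 0.1206]
tool_rot: [0.676, -0.675, 0.208, -0.21]
contact_force: [-0.2, -5.0, -0.4]
gripper_width: -0.002
at [0.5031 0.0109 0.1206] phi0 0.6 tilt [ 0.0017 -1.      0.0006] F [-0.1823 -5.0315 -0.3815] w -0.0018591878587598727 t 5.1167 dry -0.01211571863163335
(np.float64(0.5058649999999999), np.float64(0.016625000000000004), 0.122) [-0.001  -0.0014  0.0063]
wrist lever_tab [303.7, 250.6] 0.59 [0.5117 0.0304 0.136 ]
wrist grip [260.3, 107.4] 0.84 [0.4498 0.0493 0.103 ]
side lever_tab [238.4, 157.5] 0.59 [0.5154 0.0215 0.136 ]
side grip [203.6, 168.4] 0.89 [0.4469 0.0641 0.103 ]
top lever_tab [252.6, 181.2] 0.32 [ 0.5688 -0.0483  0.136 ]
exp tab [0.5166 0.0322] [0.5002 0.0171]
```

```bash
python3 -m crank '[{"linear":[0,0,0.003],"dr":[0,0,0],"hand":-1},{"linear":[0,0,0.006],"dr":[0,0,0],"hand":-1},{"linear":[0,0,0.008],"dr":[0,0,0],"hand":-1},{"linear":[0,0,0.008],"dr":[0,0,0],"hand":-1}]'
python3 - <<'E'
from h import *
lin([],.6)
c=cam('wrist');im=bot.read_camera('wrist');cv2.imwrite('pics/w3.png',im)
for t,z in [('lever_tab',.136),('grip',.103)]:
    for r in bot.place_of('wrist',t)[:1]: print(t,r['xy'],round(r['score'],2),atz(c,r['xy'],z))
E
```

```text
t: 5.9
eef_pos: [0.5062, 0.016, 0.1201]
tool_rot: [-0.675, 0.676, -0.21, 0.209]
contact_force: [-1.9, -5.9, 1.0]
gripper_width: 0.004
at [0.5062 0.016  0.1201] phi0 0.601 tilt [ 0.0002 -1.     -0.002 ] F [-1.9147 -5.9413  0.975 ] w 0.0040715108691803 t 5.9 dry -0.08553135438996093
lever_tab [301.4, 258.5] 0.59 [0.5174 0.0327 0.136 ]
grip [249.9, 107.7] 0.63 [0.4501 0.0502 0.103 ]
```

View pics/w3.png

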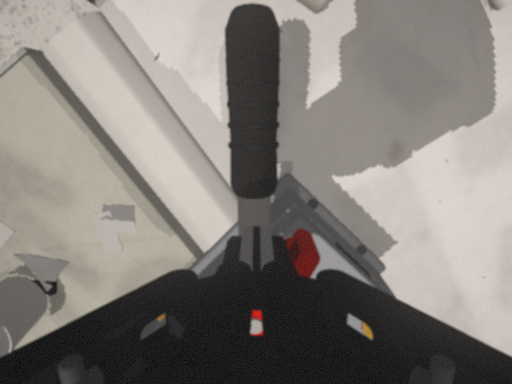

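```bash
python3 -m crank '[{"linear":[0,-0.005,-0.01],"dr":[0,0,0],"hand":-1},{"linear":[0,-0.035,-0.01],"dr":[0,0,0],"hand":-1},{"linear":[-0.01,-0.06,-0.01],"dr":[0,0,0],"hand":0},{"linear":[-0.04,-0.06,-0.005],"dr":[0,0,0],"hand":0.06},{"linear":[-0.045,-0.06,-0.003],"dr":[0,0,0],"hand":0.06},{"linear":[-0.045,-0.06,-0.003],"dr":[0,0,0],"hand":0.06}]'
python3 - <<'E'
from h import *
g=S+.15*hd(.8)
lin([(*g,.18),(*g,.083)],.6)
c=cam('wrist');im=bot.read_camera('wrist')
for t,z in [('lever_tab',.136),('grip',.103),('ratchet_axis',.103)]:
    for r in bot.place_of('wrist',t)[:1]: print(t,r['xy'],round(r['score'],2),atz(c,r['xy'],z))
print(S+.17*hd(.8))
E
```

```text
t: 6.55
eef_pos: [0.4666, 0.0422, 0.1808]
tool_rot: [0.677, -0.675, 0.208, -0.208]
contact_force: [-0.1, 0.1, 0.1]
gripper_width: 0.529
at [0.4666 0.0422 0.1808] phi0 0.597 tilt [-0.001  -1.      0.0017] F [-0.0739  0.134   0.0745] w 0.5288230196793274 t 6.55 dry 0.17404935167237365
(np.float64(0.4671996577635482), np.float64(0.03969637100925533), 0.18) [ 0.0019  0.0008 -0.0018]
(np.float64(0.4671996577635482), np.float64(0.03969637100925533), 0.083) [ 0.002   0.0978 -0.0019]
lever_tab [285.1, 280.2] 0.69 [0.5188 0.0302 0.136 ]
grip [249.6, 174.3] 0.69 [0.4499 0.0474 0.103 ]
[0.4507 0.051 ]
```

```bash
python3 -m crank '[{"linear":[0.002,0.035,-0.002],"dr":[0,0,0],"hand":0.06},{"linear":[0.002,0.07,-0.002],"dr":[0,0,0],"hand":0.06},{"linear":[0.002,0.097,-0.002],"dr":[0,0,0],"hand":0.06},{"linear":[0.002,0.097,-0.002],"dr":[0,0,0],"hand":0.06},{"linear":[0.002,0.097,-0.002],"dr":[0,0,0],"hand":0.06}]'
python3 - <<'E'
from h import *
lin([],.6)
r=.15
for d in range(7,71,7):
    a=np.radians(d); print(d,round(r*(1-np.cos(a)),4),round(r*np.sin(a),4))
E
```

```text
t: 7.17
eef_pos: [0.4676, 0.0364, 0.0825]
tool_rot: [-0.674, 0.676, -0.211, 0.209]
contact_force: [-0.0, -0.3, 0.2]
gripper_width: 0.53
at [0.4676 0.0364 0.0825] phi0 0.602 tilt [-0.0018 -1.     -0.0034] F [-0.0462 -0.2968  0.1529] w 0.530094307484981 t 7.1667 dry -0.10746617306024474
7 0.0011 0.0183
14 0.0045 0.0363
21 0.01 0.0538
28 0.0176 0.0704
35 0.0271 0.086
42 0.0385 0.1004
49 0.0516 0.1132
56 0.0661 0.1244
63 0.0819 0.1337
70 0.0987 0.141
```

```bash
python3 -m crank '[{"linear":[0.0011,0,-0.0183],"dr":[0,-7,0],"hand":0.06},{"linear":[0.0045,0,-0.0363],"dr":[0,-14,0],"hand":0.06},{"linear":[0.01,0,-0.0538],"dr":[0,-21,0],"hand":0.06},{"linear":[0.0176,0,-0.0704],"dr":[0,-28,0],"hand":0.06},{"linear":[0.0271,0,-0.086],"dr":[0,-35,0],"hand":0.06},{"linear":[0.0385,0,-0.1004],"dr":[0,-42,0],"hand":0.06},{"linear":[0.0516,0,-0.1132],"dr":[0,-49,0],"hand":0.06},{"linear":[0.0661,0,-0.1244],"dr":[0,-56,0],"hand":0.06},{"linear":[0.0819,0,-0.1337],"dr":[0,-63,0],"hand":0.06},{"linear":[0.0987,0,-0.141],"dr":[0,-70,0],"hand":0.06}]'
python3 - <<'E'
from h import *
e,R,o=pose();g=S+.15*hd(.8-1.222)
lin([(*g,.083)],.6-1.222)
c=cam('wrist');im=bot.read_camera('wrist');cv2.imwrite('pics/w4.png',im)
for t,z in [('lever_tab',.136),('grip',.103)]:
    for r in bot.place_of('wrist',t)[:1]: print(t,r['xy'],round(r['score'],2),atz(c,r['xy'],z))
print(S+.17*hd(-.422),S+.06*hd(-.422)+.05*hd(.028))
E
```

```text
t: 8.0
eef_pos: [0.4714, -0.1365, 0.0857]
tool_rot: [-0.672, 0.673, 0.219, -0.217]
contact_force: [-0.4, 1.0, -1.2]
gripper_width: 0.534
at [ 0.4714 -0.1365  0.0857] phi0 -0.626 tilt [ 0.0018 -1.     -0.0027] F [-0.3577  1.0126 -1.1856] w 0.5340352007935377 t 8.0 dry 0.22484302975931922
(np.float64(0.46909278609602967), np.float64(-0.1323992631443288), 0.083) [0.0005 0.0027 0.0046]
grip [279.7, 226.4] 0.92 [ 0.4516 -0.1379  0.103 ]
[ 0.4528 -0.1441] [ 0.493  -0.0885]
```

View pics/w4.png

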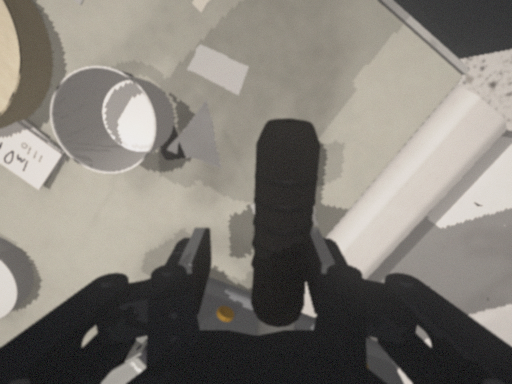

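```bash
python3 -m crank '[{"linear":[0.0011,0,-0.0183],"dr":[0,-7,0],"hand":0.06},{"linear":[0.0045,0,-0.0363],"dr":[0,-14,0],"hand":0.06},{"linear":[0.009,0,-0.0513],"dr":[0,-20,0],"hand":0.06},{"linear":[0.0045,0,-0.0363],"dr":[0,-14,0],"hand":0.06},{"linear":[0.0011,0,-0.0183],"dr":[0,-7,0],"hand":0.06},{"linear":[0,0,0],"dr":[0,0,0],"hand":0.06}]';  python3 -m crank '[{"linear":[0.0011,0,0.0183],"dr":[0,7,0],"hand":0.06},{"linear":[0.0045,0,0.0363],"dr":[0,14,0],"hand":0.06},{"linear":[0.01,0,0.0538],"dr":[0,21,0],"hand":0.06},{"linear":[0.0176,0,0.0704],"dr":[0,28,0],"hand":0.06},{"linear":[0.0271,0,0.086],"dr":[0,35,0],"hand":0.06},{"linear":[0.0385,0,0.1004],"dr":[0,42,0],"hand":0.06},{"linear":[0.0516,0,0.1132],"dr":[0,49,0],"hand":0.06},{"linear":[0.0661,0,0.1244],"dr":[0,56,0],"hand":0.06},{"linear":[0.0819,0,0.1337],"dr":[0,63,0],"hand":0.06},{"linear":[0.0987,0,0.141],"dr":[0,70,0],"hand":0.06}]'
python3 - <<'E'
from h import *
g=S+.15*hd(.8)
lin([(*g,.083)],.6)
c=cam('wrist');im=bot.read_camera('wrist')
cs=cam('side');im=bot.read_camera('side');cv2.imwrite('pics/s5.png',im)
for n,k in[('wrist',c),('side',cs)]:
  for t,z in [('lever_tab',.134),('grip',.1)]:
    for r in bot.place_of(n,t)[:1]: print(n,t,r['xy'],round(r['score'],2),atz(k,r['xy'],z))
E
```

```text
t: 8.65
eef_pos: [0.4705, -0.1353, 0.0846]
tool_rot: [-0.674, 0.675, 0.213, -0.212]
contact_force: [2.0, -5.1, -1.7]
gripper_width: 0.533
t: 9.48
eef_pos: [0.4652, 0.0383, 0.0835]
tool_rot: [-0.674, 0.675, -0.214, 0.211]
contact_force: [-4.0, -3.0, -4.2]
gripper_width: 0.523
at [0.4652 0.0383 0.0835] phi0 0.609 tilt [-0.0035 -1.     -0.003 ] F [-3.9696 -3.0398 -4.2351] w 0.5232880744910812 t 9.4833 dry -0.5176484841985416
(np.float64(0.4671996577635482), np.float64(0.03969637100925533), 0.083) [0.0008 0.0004 0.0023]
wrist grip [223.2, 222.6] 0.55 [0.442  0.0364 0.1   ]
side lever_tab [236.7, 158.7] 0.6 [0.511  0.0202 0.134 ]
side grip [203.0, 173.8] 0.63 [0.4386 0.038  0.1   ]
```

```bash
cat > chk.py <<'E'
import sys
from h import *
lim=float(sys.argv[1]);e,R,o=pose();f=np.array(o['contact_force']);ft=f@R[:,2]
d=e[:2]-S;h=np.arctan2(d[1],-d[0])+YAW
print('h',round(h,3),'r',round(np.hypot(*d),3),'Ft',round(ft,1),'|F|',round(np.linalg.norm(f),1),'z',round(e[2],4),'t',round(o['t'],2))
sys.exit(abs(ft)>lim)
E
cat > /dev/null; python3 -m crank '[{"linear":[0.0011,0,-0.0183],"dr":[0,-7,0],"hand":0.06},{"linear":[0.0045,0,-0.0363],"dr":[0,-14,0],"hand":0.06},{"linear":[0.01,0,-0.0538],"dr":[0,-21,0],"hand":0.06},{"linear":[0.0176,0,-0.0704],"dr":[0,-28,0],"hand":0.06},{"linear":[0.0271,0,-0.086],"dr":[0,-35,0],"hand":0.06},{"linear":[0.0385,0,-0.1004],"dr":[0,-42,0],"hand":0.06},{"linear":[0.0516,0,-0.1132],"dr":[0,-49,0],"hand":0.06},{"linear":[0.0661,0,-0.1244],"dr":[0,-56,0],"hand":0.06},{"linear":[0.0819,0,-0.1337],"dr":[0,-63,0],"hand":0.06},{"linear":[0.0987,0,-0.141],"dr":[0,-70,0],"hand":0.06}]' >/dev/null; python3 -m crank '[{"linear":[0.0011,0,-0.0183],"dr":[0,-7,0],"hand":0.06},{"linear":[0.0045,0,-0.0363],"dr":[0,-14,0],"hand":0.06},{"linear":[0.009,0,-0.0513],"dr":[0,-20,0],"hand":0.06},{"linear":[0.009,0,-0.0513],"dr":[0,-20,0],"hand":0.06}]'; python3 chk.py 12
python3 -m crank '[{"linear":[0.0002,0,0.0079],"dr":[0,3,0],"hand":0.06},{"linear":[0.0008,0,0.0157],"dr":[0,6,0],"hand":0.06},{"linear":[0.0018,0,0.0235],"dr":[0,9,0],"hand":0.06}]' >/dev/null; python3 chk.py 12
python3 -m crank '[{"linear":[0.0002,0,0.0079],"dr":[0,3,0],"hand":0.06},{"linear":[0.0008,0,0.0157],"dr":[0,6,0],"hand":0.06}]' >/dev/null; python3 chk.py 12 && python3 -m crank '[{"linear":[0.0002,0,0.0079],"dr":[0,3,0],"hand":0.06},{"linear":[0.0008,0,0.0157],"dr":[0,6,0],"hand":0.06}]' >/dev/null; python3 chk.py 12
```

```text
t: 10.95
eef_pos: [0.5091, -0.1747, 0.0843]
tool_rot: [-0.624, 0.626, 0.331, -0.329]
contact_force: [0.7, -0.2, 0.3]
gripper_width: 0.529
h -0.808 r 0.153 Ft -0.7 |F| 0.8 z 0.0843 t 10.95
h -0.625 r 0.152 Ft -1.2 |F| 1.5 z 0.0836 t 11.2
h -0.526 r 0.152 Ft -4.1 |F| 4.7 z 0.0838 t 11.37
h -0.526 r 0.152 Ft -4.1 |F| 4.7 z 0.0838 t 11.37False
False
False
False
```

```bash
sed -i 's/sys.exit(abs(ft)>lim)/sys.exit(int(abs(ft)>lim))/' chk.py
python3 -m crank '[{"linear":[0.0002,0,0.0079],"dr":[0,3,0],"hand":0.06},{"linear":[0.0008,0,0.0157],"dr":[0,6,0],"hand":0.06}]' >/dev/null; python3 chk.py 12 && python3 -m crank '[{"linear":[0.0002,0,0.0079],"dr":[0,3,0],"hand":0.06},{"linear":[0.0008,0,0.0157],"dr":[0,6,0],"hand":0.06}]' >/dev/null && python3 chk.py 12 && python3 -m crank '[{"linear":[0.0002,0,0.0079],"dr":[0,3,0],"hand":0.06},{"linear":[0.0008,0,0.0157],"dr":[0,6,0],"hand":0.06}]' >/dev/null && python3 chk.py 12 && python3 -m crank '[{"linear":[0.0002,0,0.0079],"dr":[0,3,0],"hand":0.06},{"linear":[0.0008,0,0.0157],"dr":[0,6,0],"hand":0.06}]' >/dev/null && python3 chk.py 12 && python3 -m crank '[{"linear":[0.0002,0,0.0079],"dr":[0,3,0],"hand":0.06},{"linear":[0.0008,0,0.0157],"dr":[0,6,0],"hand":0.06}]' >/dev/null && python3 chk.py 12 && python3 -m crank '[{"linear":[0.0002,0,0.0079],"dr":[0,3,0],"hand":0.06},{"linear":[0.0008,0,0.0157],"dr":[0,6,0],"hand":0.06}]' >/dev/null && python3 chk.py 12 && python3 -m crank '[{"linear":[0.0002,0,0.0079],"dr":[0,3,0],"hand":0.06},{"linear":[0.0008,0,0.0157],"dr":[0,6,0],"hand":0.06}]' >/dev/null && python3 chk.py 12 && python3 -m crank '[{"linear":[0.0002,0,0.0079],"dr":[0,3,0],"hand":0.06},{"linear":[0.0008,0,0.0157],"dr":[0,6,0],"hand":0.06}]' >/dev/null && python3 chk.py 12 && python3 -m crank '[{"linear":[0.0002,0,0.0079],"dr":[0,3,0],"hand":0.06},{"linear":[0.0008,0,0.0157],"dr":[0,6,0],"hand":0.06}]' >/dev/null && python3 chk.py 12 && python3 -m crank '[{"linear":[0.0002,0,0.0079],"dr":[0,3,0],"hand":0.06},{"linear":[0.0008,0,0.0157],"dr":[0,6,0],"hand":0.06}]' >/dev/null && python3 chk.py 12 && python3 -m crank '[{"linear":[0.0002,0,0.0079],"dr":[0,3,0],"hand":0.06},{"linear":[0.0008,0,0.0157],"dr":[0,6,0],"hand":0.06}]' >/dev/null && python3 chk.py 12
```

```text
h -0.423 r 0.152 Ft -3.7 |F| 4.7 z 0.0837 t 11.53
h -0.319 r 0.152 Ft -4.2 |F| 4.5 z 0.0836 t 11.7
h -0.215 r 0.152 Ft -4.7 |F| 5.4 z 0.0836 t 11.87
h -0.11 r 0.152 Ft -4.3 |F| 5.4 z 0.0835 t 12.03
h -0.006 r 0.152 Ft -3.7 |F| 4.4 z 0.0833 t 12.2
h 0.098 r 0.152 Ft -2.6 |F| 3.8 z 0.0832 t 12.37
h 0.201 r 0.152 Ft -4.7 |F| 5.6 z 0.0831 t 12.53
h 0.305 r 0.152 Ft -4.8 |F| 5.3 z 0.083 t 12.7
h 0.408 r 0.152 Ft -3.8 |F| 4.5 z 0.0829 t 12.87
h 0.512 r 0.151 Ft -4.1 |F| 4.5 z 0.0829 t 13.03
h 0.616 r 0.151 Ft -4.9 |F| 5.8 z 0.0828 t 13.2
```

```bash
python3 -m crank '[{"linear":[0.0002,0,0.0079],"dr":[0,3,0],"hand":0.06},{"linear":[0.0008,0,0.0157],"dr":[0,6,0],"hand":0.06},{"linear":[0.0018,0,0.0235],"dr":[0,9,0],"hand":0.06}]' >/dev/null; python3 chk.py 12;  python3 -m crank '[{"linear":[0.0011,0,-0.0183],"dr":[0,-7,0],"hand":0.06},{"linear":[0.0045,0,-0.0363],"dr":[0,-14,0],"hand":0.06},{"linear":[0.01,0,-0.0538],"dr":[0,-21,0],"hand":0.06},{"linear":[0.0176,0,-0.0704],"dr":[0,-28,0],"hand":0.06},{"linear":[0.0271,0,-0.086],"dr":[0,-35,0],"hand":0.06},{"linear":[0.0385,0,-0.1004],"dr":[0,-42,0],"hand":0.06},{"linear":[0.0516,0,-0.1132],"dr":[0,-49,0],"hand":0.06},{"linear":[0.0661,0,-0.1244],"dr":[0,-56,0],"hand":0.06},{"linear":[0.0819,0,-0.1337],"dr":[0,-63,0],"hand":0.06},{"linear":[0.0987,0,-0.141],"dr":[0,-70,0],"hand":0.06}]' >/dev/null; python3 chk.py 12;python3 -m crank '[{"linear":[0.0011,0,-0.0183],"dr":[0,-7,0],"hand":0.06},{"linear":[0.0045,0,-0.0363],"dr":[0,-14,0],"hand":0.06},{"linear":[0.009,0,-0.0513],"dr":[0,-20,0],"hand":0.06},{"linear":[0.009,0,-0.0513],"dr":[0,-20,0],"hand":0.06}]' >/dev/null; python3 chk.py 12
python3 -m crank '[{"linear":[0.0002,0,0.0079],"dr":[0,3,0],"hand":0.06},{"linear":[0.0008,0,0.0157],"dr":[0,6,0],"hand":0.06}]' >/dev/null; python3 chk.py 12 && python3 -m crank '[{"linear":[0.0002,0,0.0079],"dr":[0,3,0],"hand":0.06},{"linear":[0.0008,0,0.0157],"dr":[0,6,0],"hand":0.06}]' >/dev/null && python3 chk.py 12 && python3 -m crank '[{"linear":[0.0002,0,0.0079],"dr":[0,3,0],"hand":0.06},{"linear":[0.0008,0,0.0157],"dr":[0,6,0],"hand":0.06}]' >/dev/null && python3 chk.py 12 && python3 -m crank '[{"linear":[0.0002,0,0.0079],"dr":[0,3,0],"hand":0.06},{"linear":[0.0008,0,0.0157],"dr":[0,6,0],"hand":0.06}]' >/dev/null && python3 chk.py 12 && python3 -m crank '[{"linear":[0.0002,0,0.0079],"dr":[0,3,0],"hand":0.06},{"linear":[0.0008,0,0.0157],"dr":[0,6,0],"hand":0.06}]' >/dev/null && python3 chk.py 12 && python3 -m crank '[{"linear":[0.0002,0,0.0079],"dr":[0,3,0],"hand":0.06},{"linear":[0.0008,0,0.0157],"dr":[0,6,0],"hand":0.06}]' >/dev/null && python3 chk.py 12 && python3 -m crank '[{"linear":[0.0002,0,0.0079],"dr":[0,3,0],"hand":0.06},{"linear":[0.0008,0,0.0157],"dr":[0,6,0],"hand":0.06}]' >/dev/null && python3 chk.py 12 && python3 -m crank '[{"linear":[0.0002,0,0.0079],"dr":[0,3,0],"hand":0.06},{"linear":[0.0008,0,0.0157],"dr":[0,6,0],"hand":0.06}]' >/dev/null && python3 chk.py 12 && python3 -m crank '[{"linear":[0.0002,0,0.0079],"dr":[0,3,0],"hand":0.06},{"linear":[0.0008,0,0.0157],"dr":[0,6,0],"hand":0.06}]' >/dev/null && python3 chk.py 12 && python3 -m crank '[{"linear":[0.0002,0,0.0079],"dr":[0,3,0],"hand":0.06},{"linear":[0.0008,0,0.0157],"dr":[0,6,0],"hand":0.06}]' >/dev/null && python3 chk.py 12 && python3 -m crank '[{"linear":[0.0002,0,0.0079],"dr":[0,3,0],"hand":0.06},{"linear":[0.0008,0,0.0157],"dr":[0,6,0],"hand":0.06}]' >/dev/null && python3 chk.py 12
```

```text
h 0.772 r 0.151 Ft -4.3 |F| 5.1 z 0.0827 t 13.45
h -0.435 r 0.152 Ft 0.1 |F| 0.9 z 0.0836 t 14.28
h -0.798 r 0.153 Ft -0.2 |F| 0.3 z 0.084 t 14.62
h -0.673 r 0.152 Ft -0.7 |F| 1.0 z 0.0834 t 14.78
h -0.571 r 0.152 Ft -5.1 |F| 5.5 z 0.0836 t 14.95
h -0.467 r 0.152 Ft -3.8 |F| 4.7 z 0.0836 t 15.12
h -0.378 r 0.152 Ft -14.8 |F| 18.8 z 0.0838 t 15.28
```

```bash
python3 -m crank '[{"linear":[0.0,0,0.0],"dr":[0,0,0],"hand":0.06},{"linear":[0,0,0],"dr":[0,0,0],"hand":0.06}]' >/dev/null; python3 chk.py 12;python3 -m crank '[{"linear":[0.0,0,0.003],"dr":[0,0,0],"hand":0.06},{"linear":[0,0,0.006],"dr":[0,0,0],"hand":0.06},{"linear":[0,0,0.006],"dr":[0,0,0],"hand":0.06}]' >/dev/null; python3 chk.py 12
python3 - <<'E'
from h import *
c=cam('side');im=bot.read_camera('side');cv2.imwrite('pics/s6.png',im)
a=cv2.imread('pics/side0.png')[150:260,190:350];b=im[150:260,190:350]
cv2.imwrite('pics/cmp.png',cv2.resize(np.hstack([a,b]),(800,275),interpolation=cv2.INTER_CUBIC))
E
```

```text
h -0.38 r 0.152 Ft -11.9 |F| 14.1 z 0.0839 t 15.45
h -0.351 r 0.152 Ft -16.5 |F| 19.3 z 0.0839 t 15.7
```

View pics/cmp.png

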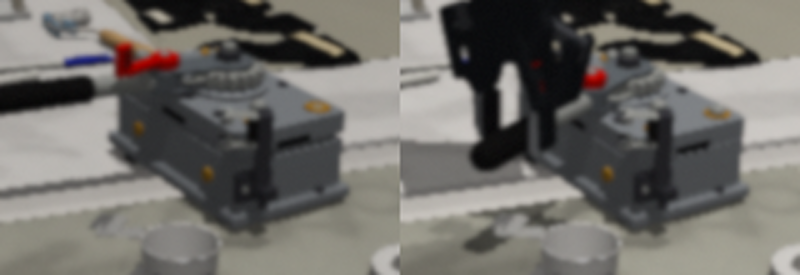

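```bash
python3 -m crank '[{"linear":[0.0,0,0.004],"dr":[0,0,0],"hand":0.06},{"linear":[0,0,0.008],"dr":[0,0,0],"hand":0.06},{"linear":[0,0,0.008],"dr":[0,0,0],"hand":0.06}]' >/dev/null; python3 chk.py 12; python3 -m crank '[{"linear":[0.0,0,0.004],"dr":[0,0,0],"hand":0.06},{"linear":[0,0,0.008],"dr":[0,0,0],"hand":0.06},{"linear":[0,0,0.008],"dr":[0,0,0],"hand":0.06}]' |grep width; python3 chk.py 12
python3 - <<'E'
from h import *
c=cam('wrist');im=bot.read_camera('wrist');cv2.imwrite('pics/w7.png',im)
cs=cam('side');im=bot.read_camera('side')
for n,k in[('wrist',c),('side',cs)]:
  for t,z in [('lid_rim',.064),('body_rim',.064),('grip',.098),('lever_tab',.131)]:
    for r in bot.place_of(n,t)[:1]: print(n,t,r['xy'],round(r['score'],2),atz(k,r['xy'],z))
E
```

```text
h -0.309 r 0.153 Ft -21.7 |F| 25.6 z 0.0838 t 16.0
gripper_width: 0.527
h -0.27 r 0.154 Ft -28.6 |F| 33.8 z 0.084 t 16.25
wrist grip [225.4, 231.0] 0.86 [ 0.4492 -0.1333  0.098 ]
side lid_rim [260.6, 200.7] 0.85 [ 0.5375 -0.0631  0.064 ]
side body_rim [257.4, 202.5] 0.75 [ 0.5276 -0.07    0.064 ]
side grip [230.1, 202.6] 0.95 [ 0.4484 -0.1279  0.098 ]
```

View pics/w7.png

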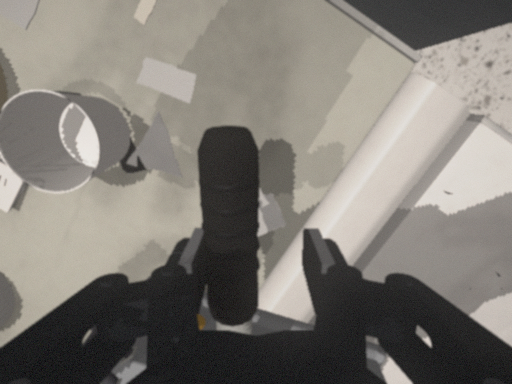

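```bash
python3 -m crank '[{"linear":[0.0,0,-0.015],"dr":[0,0,0],"hand":0.06},{"linear":[0,0,-0.03],"dr":[0,0,0],"hand":0.06},{"linear":[0,-0.03,-0.03],"dr":[0,0,0],"hand":0.06},{"linear":[0,-0.065,-0.03],"dr":[0,0,0],"hand":0.06},{"linear":[0,-0.1,-0.025],"dr":[0,0,0],"hand":-1},{"linear":[0,-0.1,0.01],"dr":[0,0,0],"hand":-1},{"linear":[0,-0.1,0.01],"dr":[0,0,0],"hand":-1},{"linear":[0,-0.1,0.01],"dr":[0,0,0],"hand":-1}]'; python3 chk.py 12
python3 - <<'E'
from h import *
c=cam('wrist');im=bot.read_camera('wrist');cv2.imwrite('pics/w8.png',im)
cs=cam('side');im=bot.read_camera('side')
for n,k in[('wrist',c),('side',cs)]:
  for t,z in [('grip',.098),('lever_tab',.131)]:
    for r in bot.place_of(n,t)[:1]:
      X=atz(k,r['xy'],z);print(n,t,r['xy'],round(r['score'],2),X,'h',np.arctan2(X[1]-S[1],S[0]-X[0])+.2)
e,R,o=pose(); X=S+.15*hd(-.4); print('grip150 in tool',R.T@(np.array([*X,.098])-e))
lin([],0)
E
```

```text
t: 17.42
eef_pos: [0.445, -0.0969, 0.1836]
tool_rot: [0.681, -0.68, -0.192, 0.192]
contact_force: [-0.1, -1.0, 0.1]
gripper_width: 0.004
h -0.141 r 0.155 Ft -0.8 |F| 1.0 z 0.1836 t 17.42
wrist grip [163.5, 176.1] 0.86 [ 0.4699 -0.1633  0.098 ] h -0.5739073431274888
wrist lever_tab [209.5, 269.4] 0.72 [ 0.5015 -0.1006  0.131 ] h -0.35605025830807774
side grip [246.1, 207.7] 0.61 [ 0.4697 -0.1598  0.098 ] h -0.5578968590106013
side lever_tab [261.5, 200.1] 0.74 [ 0.4818 -0.2062  0.131 ] h -0.775056253166456
grip150 in tool [ 0.0016  0.0848 -0.037 ]
at [ 0.4466 -0.099   0.1829] phi0 -0.55 tilt [-0.0009 -1.      0.0004] F [-0.6818  0.5724  0.0254] w 0.003293155649135973 t 17.7167 dry 31.501420215152695
```

View pics/w8.png

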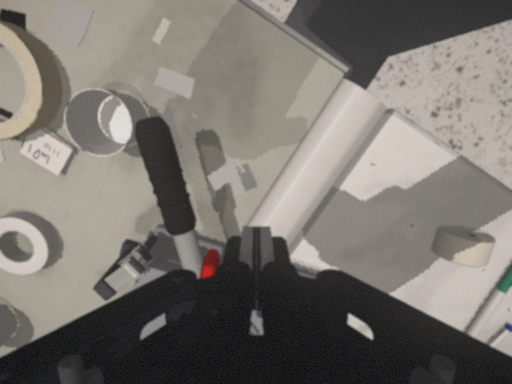

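```bash
python3 -m crank '[{"linear":[0.004,0.03,0],"dr":[0,-4,0],"hand":-1},{"linear":[0.004,0.065,0],"dr":[0,-8,0],"hand":-1},{"linear":[0.004,0.098,0],"dr":[0,-12,0],"hand":-1},{"linear":[0.004,0.098,0],"dr":[0,-12,0],"hand":-1},{"linear":[0.004,0.098,0],"dr":[0,-12,0],"hand":-1}]'; python3 chk.py 12
python3 - <<'E'
from h import *
e,R,o=pose();p0=np.arctan2(R[0,2],R[1,2])
for h in [-.4,-.5,-.6,-.7,-.78,-.85,-.9,-.94,-.98,-1.0]:
    f=h-.2;X=S+.15*hd(h)+.027*np.array([np.sin(f),np.cos(f)])
    print(h,(R.T@(np.array([*X,.085])-e)).round(4),np.degrees(f-p0).round(1))
E
```

```text
t: 18.13
eef_pos: [0.4488, -0.0967, 0.0842]
tool_rot: [0.658, -0.656, -0.26, 0.263]
contact_force: [-0.1, 0.9, 1.1]
gripper_width: -0.003
h -0.149 r 0.151 Ft 0.7 |F| 1.4 z 0.0842 t 18.13
-0.4 [-0.0051 -0.0008 -0.01  ] 9.0
-0.5 [-0.0094 -0.0008 -0.0246] 3.3
-0.6 [-0.0122 -0.0009 -0.0396] -2.4
-0.7 [-0.0135 -0.0009 -0.0547] -8.1
-0.78 [-0.0134 -0.001  -0.0669] -12.7
-0.85 [-0.0126 -0.001  -0.0776] -16.7
-0.9 [-0.0115 -0.001  -0.0851] -19.6
-0.94 [-0.0104 -0.001  -0.0911] -21.9
-0.98 [-0.0091 -0.0011 -0.097 ] -24.2
-1.0 [-0.0083 -0.0011 -0.1   ] -25.3
```

```bash
python3 -m crank '[{"linear":[-0.006,0,-0.012],"dr":[0,0,0],"hand":-1},{"linear":[-0.01,0,-0.025],"dr":[0,0,0],"hand":-1},{"linear":[-0.0122,0,-0.0396],"dr":[0,-2.4,0],"hand":-1},{"linear":[-0.0135,0,-0.0547],"dr":[0,-8,0],"hand":-1},{"linear":[-0.0134,0,-0.0669],"dr":[0,-12.7,0],"hand":-1},{"linear":[-0.0126,0,-0.0776],"dr":[0,-16.7,0],"hand":-1},{"linear":[-0.0115,0,-0.0851],"dr":[0,-19.6,0],"hand":-1},{"linear":[-0.0104,0,-0.0911],"dr":[0,-22,0],"hand":-1}]'; python3 chk.py 12;  python3 -m crank '[{"linear":[0.0008,0,-0.003],"dr":[0,-1,0],"hand":-1},{"linear":[0.0012,0,-0.006],"dr":[0,-2.3,0],"hand":-1},{"linear":[0.0012,0,-0.006],"dr":[0,-2.3,0],"hand":-1}]'; python3 chk.py 12
python3 - <<'E'
from h import *
cs=cam('side');im=bot.read_camera('side')
for n,k in[('side',cs)]:
  for t,z in [('grip',.098)]:
    for r in bot.place_of(n,t)[:1]:
      X=atz(k,r['xy'],z);print(n,t,r['xy'],round(r['score'],2),X,'h',np.arctan2(X[1]-S[1],S[0]-X[0])+.2)
E
```

```text
t: 18.8
eef_pos: [0.5059, -0.17, 0.0877]
tool_rot: [-0.594, 0.595, 0.383, -0.383]
contact_force: [-0.7, 0.0, 1.7]
gripper_width: -0.001
h -0.773 r 0.151 Ft 0.7 |F| 1.9 z 0.0877 t 18.8
t: 19.05
eef_pos: [0.5132, -0.1717, 0.0873]
tool_rot: [-0.586, 0.588, 0.395, -0.393]
contact_force: [-0.3, 0.9, 0.3]
gripper_width: -0.002
h -0.82 r 0.149 Ft 0.6 |F| 1.0 z 0.0873 t 19.05
side grip [281.2, 211.9] 0.9 [ 0.5255 -0.1973  0.098 ] h -0.9644336766365924
```

```bash
python3 -m crank '[{"linear":[0,0,-0.004],"dr":[0,0,0],"hand":-1},{"linear":[0,0,-0.008],"dr":[0,0,0],"hand":-1},{"linear":[0,0,-0.008],"dr":[0,0,0],"hand":-1}]' >/dev/null; python3 chk.py 9 &&  python3 -m crank '[{"linear":[0,0,-0.004],"dr":[0,0,0],"hand":-1},{"linear":[0,0,-0.008],"dr":[0,0,0],"hand":-1},{"linear":[0,0,-0.008],"dr":[0,0,0],"hand":-1}]' >/dev/null && python3 chk.py 9
python3 - <<'E'
from h import *
c=cam('wrist');im=bot.read_camera('wrist')
cs=cam('side');im=bot.read_camera('side')
for n,k in[('wrist',c),('side',cs)]:
  for t,z in [('grip',.098)]:
    for r in bot.place_of(n,t)[:1]:
      X=atz(k,r['xy'],z);print(n,t,r['xy'],round(r['score'],2),X,'h',np.arctan2(X[1]-S[1],S[0]-X[0])+.2)
E
```

```text
h -0.838 r 0.149 Ft 9.2 |F| 11.5 z 0.0848 t 19.4
wrist grip [195.3, 215.4] 0.88 [ 0.5327 -0.2017  0.098 ] h -1.0149020041043901
side grip [282.7, 211.5] 0.86 [ 0.5289 -0.1965  0.098 ] h -0.9814975952513705
```

```bash
python3 -m crank '[{"linear":[0,0,-0.003],"dr":[0,0,0],"hand":-1},{"linear":[0,0,-0.006],"dr":[0,0,0],"hand":-1},{"linear":[0,0,-0.01],"dr":[0,0,0],"hand":-1},{"linear":[0,0,-0.01],"dr":[0,0,0],"hand":-1}]' >/dev/null; python3 chk.py 9;  python3 -m crank '[{"linear":[0,0,0.01],"dr":[0,0,0],"hand":-1},{"linear":[0,0,0.03],"dr":[0,0,0],"hand":-1},{"linear":[-0.01,0,0.05],"dr":[0,0,0],"hand":-1},{"linear":[-0.01,-0.04,0.05],"dr":[0,0,0],"hand":-1},{"linear":[-0.01,-0.08,0.05],"dr":[0,0,0],"hand":-1},{"linear":[-0.01,-0.12,0.05],"dr":[0,0,0],"hand":-1},{"linear":[-0.01,-0.12,0.05],"dr":[0,0,0],"hand":-1}]'; python3 chk.py 9
python3 - <<'E'
from h import *
c=cam('wrist');im=bot.read_camera('wrist');cv2.imwrite('pics/w9.png',im)
cs=cam('side');s=bot.read_camera('side');ct=cam('top');tp=bot.read_camera('top')
for n,k in[('wrist',c),('side',cs),('top',ct)]:
  for t,z in [('grip',.098),('lever_tab',.131),('resin_cup',0),('release_tape',0),('half_former',0)]:
    for r in bot.place_of(n,t)[:1]:
      X=atz(k,r['xy'],z);print(n,t,round(r['score'],2),X,'h',(np.arctan2(X[1]-S[1],S[0]-X[0])+.2).round(3))
print('exp',S+.17*hd(-1),S+.06*hd(-1)+.05*hd(-.57))
cv2.imwrite('pics/fin.png',np.hstack([cv2.resize(im,(400,300)),cv2.resize(s[150:270,190:350],(400,300),interpolation=cv2.INTER_CUBIC)]))
E
```

```text
h -0.842 r 0.149 Ft 35.1 |F| 41.6 z 0.083 t 19.93
t: 20.52
eef_pos: [0.4827, -0.1692, 0.2133]
tool_rot: [-0.583, 0.59, 0.398, -0.391]
contact_force: [1.2, -0.6, -0.1]
gripper_width: -0.0
h -0.654 r 0.165 Ft -1.3 |F| 1.3 z 0.2133 t 20.52
wrist grip 0.89 [ 0.5334 -0.2043  0.098 ] h -1.024
wrist lever_tab 0.74 [ 0.5361 -0.1373  0.131 ] h -0.834
wrist resin_cup 0.79 [ 0.4756 -0.2372  0.    ] h -0.83
wrist release_tape 0.74 [ 0.6547 -0.2711  0.    ] h -1.645
wrist half_former 0.33 [ 0.6573 -0.2727  0.    ] h -1.654
side grip 0.93 [ 0.5328 -0.1921  0.098 ] h -0.994
side lever_tab 0.56 [ 0.5363 -0.1374  0.131 ] h -0.836
side resin_cup 0.66 [ 0.4799 -0.2368  0.    ] h -0.846
side release_tape 0.82 [ 0.6572 -0.2657  0.    ] h -1.662
side half_former 0.55 [0.4051 0.1365 0.    ] h 0.973
top grip 0.27 [ 0.5479 -0.0413  0.098 ] h 0.287
top lever_tab 0.53 [ 0.5437 -0.1399  0.131 ] h -0.908
top release_tape 0.6 [ 0.6509 -0.2721  0.    ] h -1.629
top half_former 0.74 [0.4019 0.1529 0.    ] h 1.008
exp [ 0.5294 -0.2034] [ 0.5334 -0.1357]
```

View pics/fin.png

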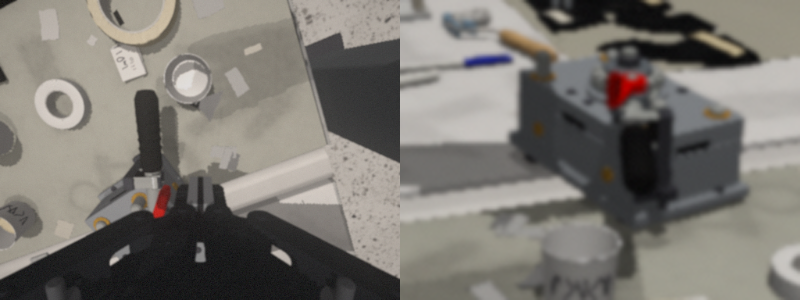

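The handle lies in the clip, the lid seam is shut, the red tab is on the left, and the bystanders are where they were. I'm handing in.

```bash
python3 -c "from station import bot; print(bot.hand_in())"
```

```text
the job is handed in; nothing more can be done
None
```

The mould is closed, the handle is parked in its clip, and the job was handed in at about 21 s of the 72 s. No verdict is reported at hand-in.

- **Pawl lever:** I flipped the red lever by pushing its tab with the handle against its left stop. The tab was found within about 2 mm of where the closing position should put it. It was still on the closing side at the end, about 3 mm from the expected place.
- **Lid:** It took two full strokes and part of a third before the handle went firm. The push then rose to about 29 N with the handle away from its stops. I could not measure the gap directly; the firm stop and the closed seam in the side view are the evidence. While I pressed, the tool still crept about 0.1 rad, which I took as flex in the fingers.
- **Clip:** The handle was pushed in with shut fingers until it held firm at 35 N with no further movement. After I withdrew, the wrist camera gave an angle of -1.02 rad and the side camera -0.99 rad.
- **Bystanders:** The cup, the tape roll and the former measured within about 10 mm of their first positions, with the cup upright.
- **Checks that disagreed:** The top camera's final grip reading (h 0.29) was a low-score false hit (0.27), and so was the wrist camera's reading of the former (0.33). I ignored both. The top camera's tab reading was also about 11 mm off, and its final search did not find the cup.

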